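# Hang the round detector head on the spring-balanced arm

## Robot

A 6-joint arm with a two-finger parallel gripper is mounted at the origin on the work surface. World frame = base frame: x ahead of the robot, y to its left, z up, the work surface at z = 0. Lengths are in m, angles in rad, forces in N, time in s.
With the tool pointing down it reaches from about 0.275 to 0.775 m from the base axis. Payload 14.6 kg.
Tool frame: the origin (TCP) lies on the centre line of the jaws, within the pads' length; the fingertips stand manip.finger_overhang ahead of it and the grasp point (between the pads) lies 11 mm behind it (manip.finger_overhang is the distance from the TCP to the fingertips, in m); x points along the fingers, y is the direction in which the jaws open and shut, and the axes are right-handed (so a half turn about x gives the same grasp; the last joint's range is limited). The gripper opens to 85 mm and grips with 20 to 120 N. Pads are 22 mm wide; open, the fingers measure 114 mm over their backs; the gripper's body (76 mm by 85 mm) begins 54 mm behind the grasp point. The pads swing forward as they close: fully open they stand 13 mm farther back than shut.
Start: joints at [-1.433, 0.263, -0.048, 1.259, 0, 1.415], TCP at [0.152, -0.503, 0.239] pointing down, gripper open.
Joint ranges: [-2.65, 2.65], [-0.89, 1.7], [-1.18, 1.37], [-2.13, 2.11], [-1.35, 1.29], [-3.14, 3.14]. Speed limits (rad/s): [1.89, 1.89, 2.57, 2.79, 3.14, 3.14].

## Interface

Orientations are given as a unit quaternion [w, x, y, z].
In Python, from station import telemetry, cams, ticket, manip gives the robot as it stands.
- The arm moves only by the tool drive_tool, never from a script. Its argument "commands" is a list of rows, each a list of 7 numbers: the shift along the tool's x, y, z each as a share of 2.5 cm, from -1 to 1, then the turn, a rotation vector about the tool's x, y, z each as a share of 6 degrees, from -1 to 1, then the opening, from -1 (shut) to 1 (fully open). In form: [[tx, ty, tz, ax, ay, az, fingers], ...]. A call has 1 to 8 rows; each row shifts and turns the commanded pose from where the row before left it, along the tool's axes as they then stand; what a row does not reach is not made up. A row lasts 1/12 s, in which the tool goes at most 41.7 mm and 7.16 degrees, less where a joint would pass 70% of its speed; a pose out of reach is approached as far as the arm can. A call with a number of a shift or a turn outside -1 to 1 is refused whole. A call with a gripper value outside its range is refused whole. The fingers move at their own pace and stop on an object; "force" is the grip in N (left out, the last holds). Time passes only in rows, so rows that do not move let the fingers close. It gives the time, the measured TCP pose, the force and the opening at its end, in the units of the state.
- telemetry.sense(): the state, without advancing time (a new reading comes with each control period).
- cams.read_camera(name): name is "scene" or "top" or "wrist"; returns (picture, depth): 420x560x3 uint8, red, green, blue; 420x560 float32, m along the optical axis (not along the pixel's ray), 0 where there is no reading.
- cams.calibration(name): a dict with "intrinsics" (3x3 intrinsics, pixels), "R" (3x3) and "t" (3): a world point X has camera coordinates R X + t; the wrist camera has in their place "hand_eye" (4x4, takes a point from camera to tool coordinates, whose origin is the TCP and whose axes are the tool frame's). Camera axes: x right, y down, z forward; pixel columns grow to the right and rows downward; lengths in m; the calibration is good to about 2 mm. The wrist camera is an equidistant fisheye: a pixel r from the principal point sees the ray r / f radians off the axis. A picture is of the moment at which its call begins: read the wrist's pose just before it. calibration takes no time and is no camera call.
- ticket.finish_job(): hands the job in, once; it reports no verdict.
The state is a dict: "time_s": time; "q": joint angles; "dq": joint speeds; "tau": joint torques, N m; "tcp_pos": TCP position; "tool_rot": TCP orientation; "wrist_force": force on the tool from outside, world axes, zero at the start; "ft_torque": the same for the moment, N m; "gripper_width": finger opening in m.
Only numpy, scipy, OpenCV 4.12 (cv2) and the standard library are available. Lean on these libraries where they do the work, as an engineer would, in place of code of your own. Each camera call takes 0.05 s, during which the arm holds its last target. There are 200 camera calls.

## Task

Pick up the detector head with the round barrel body (not the two heads with square bodies) and hang it upright by its cross-bar in the fork of the spring-balanced arm. Lower it gently and keep hold while the arm sinks under it; let go only once the arm carries the weight and has settled, so that it neither drops nor springs up, and leave the head hanging there.

Things in the scene. Friction and masses are not known exactly. Their poses are not given: they have to be found in the camera images.
- detector_center (a point): Centre of the loose round detector head standing on the table, 67.5 mm above its underside; z up, y along its bar. Black barrel, 50 mm diameter, 70 mm tall; above it a steel cross-bar 120 mm long, 12 x 12 mm, underside 6.5 mm above this point. 135 mm tall in all, about 0.45 kg (0.38 to 0.52). Two heads nearby have the same bar and post but square bodies: one 56 mm block, one flat, 70 mm wide.
- detector_grip (a point): Where to hold the round head, from above: on its grey square post, 24 x 24 mm, faces square to the bar, 44.5 mm above the head's centre. The post ends 23 mm above this point; the bar's top is 26 mm below it. Axes as the head's: y along the bar. Fingers may close across or along the bar. The head is the same turned half round.
- fork_seat (a point): Middle of the balanced arm's fork at the height of its seats, 180 mm above the table unloaded; sinks with the fork, which stays level. x points along the arm to its column (304 mm off), y across. Two prongs along x, 12 mm wide, gap between them 76 mm. Seats: flat, x -20 to +20 mm, between 17 mm upstands. Barrel goes down between the prongs, bar along y lies on both seats, underside level with this point.
- fork (a joint): How far the spring-balanced arm has sunk (rad): 0 = unloaded, up against its stop; grows as the fork sinks, 22 mm per 0.1 rad, at most 0.36. Damped, springy, some friction. Under the head alone it settles near 0.20 (fork 44 mm down; 0.13 to 0.27 with the head's mass and friction) and stays if let go within about 6 mm of balance. The head then hangs clear of the table.

How it is judged:
On the way, in this order (a step that is already met when the one before it is completed fails the run):
1. the round detector head is lifted off the table (height (world z) of detector_center above 0.11 m and contact force between the fingers and detector above 0.5 N and contact force between detector and fork below 0.1 N), for 0.1 s.
2. still held, the head rests in the fork, the arm has sunk under it and is still (z of detector_center in the frame of fork_seat between -0.014 and 0.004 m and horizontal distance between detector_center and fork_seat below 0.025 m and angle between detector_center's own z axis and vertical below 0.18 rad and value of joint fork above 0.1 rad and velocity of joint fork between -0.06 and 0.06 rad/s and contact force between detector and fork above 2 N and contact force between the fingers and detector above 0.3 N), for 0.25 s.
At the end, for the whole second after the job is handed in: The round head hangs released and still in the fork: centre within 25 mm of the fork's middle seen from above and 14 mm below to 4 mm above seat level (bar down on the seats), upright within 10 degrees, arm sunk more than 0.10 rad (22 mm) and still (z of detector_center in the frame of fork_seat between -0.014 and 0.004 m and horizontal distance between detector_center and fork_seat below 0.025 m and angle between detector_center's own z axis and vertical below 0.18 rad and value of joint fork above 0.1 rad and velocity of joint fork between -0.06 and 0.06 rad/s and linear speed of detector below 0.02 m/s and contact force between detector and fork above 2 N); the robot touches nothing.
It fails at once if the arm drops faster than about 0.18 m/s (velocity of joint fork above 0.8 rad/s).
It fails at once if the arm springs up faster than about 0.09 m/s (velocity of joint fork below -0.4 rad/s).
It also fails if it takes over 48 s, if anything falls off the work surface, if the arm or the gripper's body presses on something with over 40 N, if the wrist force passes 120 N, or if a joint passes its speed limit or range.

## Working session

There is one attempt and no reset: what is moved stays moved. The work goes in short steps, Python scripts to look and compute and a tool call to move; the robot and the scene stay as the last step left them, time stands still between calls to the robot, and variables do not carry over. Pictures are saved under pics/ and viewed, about 8 in all and at most 12, crops included, and the job is handed in when it is done.

Besides the shell and the picture viewer there is one more tool, called after "Call:" as name(argument=value, ...) on one line, values as JSON. drive_tool: Moves the arm, as the interface text tells. Shift numbers are shares of 2.5 cm and turn numbers shares of 6 degrees, none past 1 either way. Its arguments: {"type":"object","properties":{"commands":{"type":"array","items":{"type":"array","items":{"type":"number"}}},"force":{"type":"number"}},"required":["commands"]}

```bash
mkdir -p pics; cat > h.py <<'E'
import numpy as np, cv2
from station import telemetry, cams, ticket, manip
def pts(name):
    im,d=cams.read_camera(name); c=cams.calibration(name); K=np.array(c['intrinsics'])
    v,u=np.mgrid[:d.shape[0],:d.shape[1]]
    P=np.stack([(u-K[0,2])/K[0,0]*d,(v-K[1,2])/K[1,1]*d,d],-1)
    W=(P-np.array(c['t']))@np.array(c['R'])
    W[d==0]=np.nan
    return im,d,W
def save(n,im): cv2.imwrite('pics/'+n,cv2.cvtColor(im,cv2.COLOR_RGB2BGR))
E
python3 - <<'E'
from h import *
for n in ('scene','top'):
    im,d,W=pts(n); np.save(n+'.npy',W); save(n+'.png',im)
    c=cams.calibration(n); print(n,-np.array(c['R']).T@np.array(c['t']))
s=telemetry.sense(); print(s['tcp_pos'],s['tool_rot'],manip.finger_overhang,s['gripper_width'],s['time_s'])
E
```

```text
scene [1.17330689 0.17532643 1.01068351]
top [ 0.39584343 -0.00786181  1.06703099]
[ 0.15147541 -0.50241241  0.23885685] [-0.10279833 -0.69953211 -0.10349481  0.69955426] 0.008 0.08514474241534506 0.1
```

View pics/top.png

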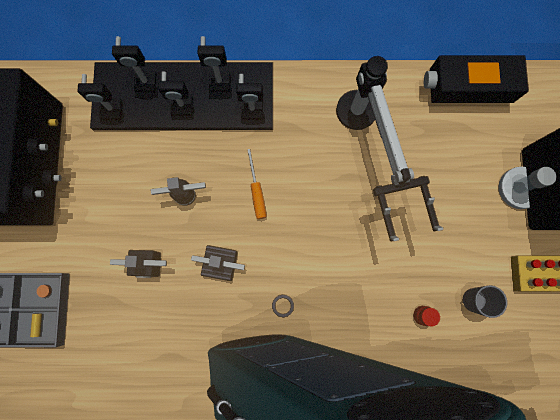

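View pics/scene.png

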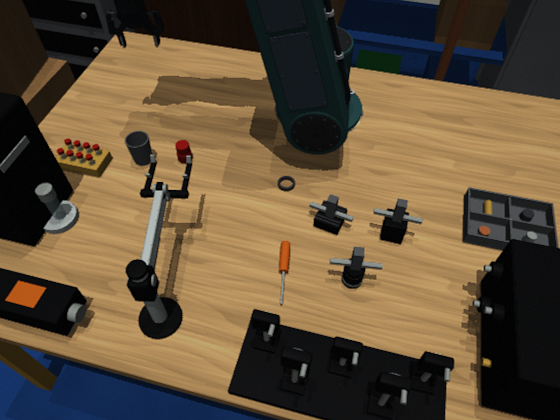

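The top view shows the round-barrelled head at (180,188), with square heads at (142,262) and (219,262). The fork prongs run from about (385,190)/(427,183) to (393,238)/(437,228). The scene view agrees: the round base is at (352,270).

```bash
python3 - <<'E'
from h import *
W=np.load('top.npy')
im=cv2.cvtColor(cv2.imread('pics/top.png'),cv2.COLOR_BGR2RGB)
a=cv2.resize(im[160:220,140:220],None,fx=5,fy=5,interpolation=cv2.INTER_CUBIC)
b=cv2.resize(im[165:250,365:450],None,fx=5,fy=5,interpolation=cv2.INTER_CUBIC)
o=np.zeros((430,830,3),np.uint8); o[:300,:400]=a; o[:425,402:827]=b; save('crop.png',o[:, :800+30][:, :800])
def reg(c0,c1,r0,r1,z0,z1):
    R=W[r0:r1,c0:c1].reshape(-1,3); return R[(R[:,2]>z0)&(R[:,2]<z1)]
def rect(P,n):
    r=cv2.minAreaRect((P[:,:2]*1000).astype(np.float32)); print(n,len(P),r,P.mean(0),np.percentile(P[:,2],[5,50,95]))
P=reg(140,220,160,220,.12,.15); rect(P,'post')
P=reg(140,220,160,220,.076,.095); rect(P,'bar')
P=reg(365,450,165,250,.14,.25); rect(P,'fork')
P=reg(365,450,175,250,.10,.25); print(np.histogram(P[:,2],bins=np.arange(.1,.25,.005)))
for r in range(176,244,4): print(r,[(c,*np.round(W[r,c]*1000).astype(int)) for c in range(365,447,1) if W[r,c,2]>.15][::2])
E
```

```text
post 155 ((603.2940063476562, 205.9615936279297), (24.58155059814453, 24.2710018157959), 8.156599044799805) [0.60202907 0.20484237 0.13304529] [0.12423108 0.13384284 0.13708343]
bar 278 ((601.7896728515625, 205.17039489746094), (21.621871948242188, 119.4028549194336), 11.077435493469238) [0.60196176 0.20301963 0.08468389] [0.07882528 0.08508273 0.08893133]
fork 1566 ((561.2943725585938, -264.6441650390625), (149.83090209960938, 111.85126495361328), 13.071478843688965) [ 0.5665744 -0.2619458  0.1879844] [0.17406217 0.18176332 0.22213844]
(array([  0,   0,   0,   0,   0,   0,   0,   0,   0,   0,   0,   0,   0,
        12,  85, 345, 632,  67,  53,  66,   7,  10,  20,  28,  38,   7,
         0,   0,   0]), array([0.1  , 0.105, 0.11 , 0.115, 0.12 , 0.125, 0.13 , 0.135, 0.14 ,
       0.145, 0.15 , 0.155, 0.16 , 0.165, 0.17 , 0.175, 0.18 , 0.185,
       0.19 , 0.195, 0.2  , 0.205, 0.21 , 0.215, 0.22 , 0.225, 0.23 ,
       0.235, 0.24 , 0.245]))
176 [(391, np.int64(608), np.int64(-238), np.int64(179)), (393, np.int64(605), np.int64(-240), np.int64(190)), (395, np.int64(603), np.int64(-241), 
[... 8723 characters left out ...]
3, np.int64(502), np.int64(-329), np.int64(196))]
232 [(388, np.int64(496), np.int64(-229), np.int64(176)), (390, np.int64(496), np.int64(-233), np.int64(176)), (392, np.int64(496), np.int64(-235), np.int64(181)), (394, np.int64(496), np.int64(-240), np.int64(177))]
236 [(389, np.int64(489), np.int64(-231), np.int64(174)), (391, np.int64(488), np.int64(-233), np.int64(181)), (393, np.int64(487), np.int64(-236), np.int64(186)), (395, np.int64(487), np.int64(-239), np.int64(187))]
240 [(390, np.int64(480), np.int64(-232), np.int64(179)), (392, np.int64(481), np.int64(-236), np.int64(176)), (394, np.int64(479), np.int64(-235), np.int64(194)), (396, np.int64(479), np.int64(-239), np.int64(195))]
```

View pics/crop.png

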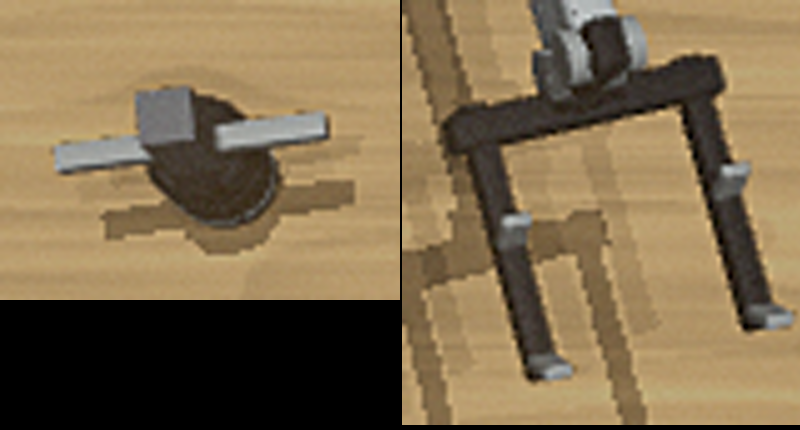

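```bash
cat >> h.py <<'E'
from scipy.spatial.transform import Rotation as R
def tool():
    s=telemetry.sense(); q=s['tool_rot']; return np.array(s['tcp_pos']),R.from_quat([q[1],q[2],q[3],q[0]]).as_matrix(),s
def plan(p,yaw):
    """yaw (deg) of tool y axis in world, tool x down; first the turn (about x tool), then the shift"""
    t,M,s=tool(); y=np.radians(yaw); Y=np.array([np.cos(y),np.sin(y),0]); X=np.array([0,0,-1.]); T=np.stack([X,Y,np.cross(X,Y)],1)
    rv=R.from_matrix(M.T@T).as_rotvec(degrees=True)
    print('t',round(s['time_s'],2),'tcp',t.round(4),'q6',round(s['q'][5],2),'w',round(s['gripper_width'],4),'F',np.round(s['wrist_force'],2),'ty yaw',np.degrees(np.arctan2(M[1,1],M[0,1])).round(2))
    print('turn shares',(rv/6).round(3),'shift shares after turn',(T.T@(np.array(p)-t)/.025).round(3))
E
python3 - <<'E'
from h import *
W=np.load('top.npy')
def sel(c0,c1,r0,r1,z0,z1):
    P=W[r0:r1,c0:c1].reshape(-1,3); return P[(P[:,2]>z0)&(P[:,2]<z1)]
U=[sel(380,392,203,214,.193,.2),sel(390,400,235,245,.193,.2),sel(424,438,195,206,.193,.2),sel(434,447,224,234,.193,.2)]
C=np.array([u[:,:2].mean(0) for u in U]); print(C.round(4),[len(u) for u in U]); print('mid',C.mean(0))
for r in [(375,400,195,232),(420,445,190,222)]:
    P=sel(*r,.172,.188); f=np.polyfit(P[:,0],P[:,1],1); print('prong',f,np.degrees(np.arctan(f[0])), 'y at .52',np.polyval(f,.52))
B=np.vstack([sel(145,168,180,200,.076,.094),sel(186,210,176,196,.08,.094)])
f=np.polyfit(B[:,1],B[:,0],1); print('bar',f,-np.degrees(np.arctan(f[0])),'x at y .205',np.polyval(f,.205),'ends',B[:,1].min(),B[:,1].max())
P=sel(140,220,160,220,.131,.14); print('posttop',P.mean(0),cv2.minAreaRect((P[:,:2]*1000).astype(np.float32)))
plan([.6025,.205,.101],8)
E
```

```text
[[ 0.5389 -0.2246]
 [ 0.4813 -0.238 ]
 [ 0.5583 -0.3093]
 [ 0.5011 -0.323 ]] [20, 20, 23, 23]
mid [ 0.51991669 -0.27371062]
prong [ 0.24648542 -0.35627966] 13.846561898087709 y at .52 -0.2281072444987451
prong [ 0.24579777 -0.44613198] 13.809413210500786 y at .52 -0.3183171383288048
bar [-0.13657299  0.63075995] 7.776941614275595 x at y .205 0.6027624840496343 ends 0.14648906440428436 0.2644115764114585
posttop [0.60303944 0.20553284 0.13437757] ((603.342041015625, 206.20106506347656), (24.538860321044922, 23.840457916259766), 7.557333469390869)
t 0.1 tcp [ 0.1515 -0.5024  0.2389] q6 1.42 w 0.0851 F [0.44 0.85 0.26] ty yaw -73.22
turn shares [-1.3537e+01 -8.0000e-03  7.0000e-03] shift shares after turn [  5.514  21.804 -25.51 ]
```

Call:
drive_tool(commands=[[-1, 0, 0, -1, 0, 0, 1], [-1, 0, 0, -1, 0, 0, 1], [-1, 0, 0, -1, 0, 0, 1], [0, 0, 0, -1, 0, 0, 1], [0, 0, 0, -1, 0, 0, 1], [0, 0, 0, -1, 0, 0, 1], [0, 0, 0, -1, 0, 0, 1]])

```text
time_s: 0.68
tcp_pos: [0.1515, -0.5026, 0.3141]
tool_rot: [0.348, 0.615, 0.349, -0.615]
wrist_force: [-0.1, -0.8, 0.7]
gripper_width: 0.0857
```

Call:
drive_tool(commands=[[0, 0, 0, -1, 0, 0, 1], [0, 0, 0, -1, 0, 0, 1], [0, 0, 0, -1, 0, 0, 1], [0, 0, 0, -1, 0, 0, 1], [0, 0, 0, -1, 0, 0, 1], [0, 0, 0, -1, 0, 0, 1], [0, 0, 0, -0.537, 0, 0, 1]])

```text
time_s: 1.27
tcp_pos: [0.1515, -0.5025, 0.314]
tool_rot: [0.535, 0.462, 0.535, -0.462]
wrist_force: [0.7, -0.8, 0.5]
gripper_width: 0.0853
```

Call:
drive_tool(commands=[[0, 0.85, -1, 0, 0, 0, 1], [0, 0.85, -1, 0, 0, 0, 1], [0, 0.85, -1, 0, 0, 0, 1], [0, 0.85, -1, 0, 0, 0, 1], [0, 0.85, -1, 0, 0, 0, 1], [0, 0.85, -1, 0, 0, 0, 1], [0, 0.85, -1, 0, 0, 0, 1], [0, 0.85, -1, 0, 0, 0, 1]])

```text
time_s: 1.93
tcp_pos: [0.2924, -0.2794, 0.3141]
tool_rot: [0.533, 0.464, 0.534, -0.464]
wrist_force: [0.1, 0.8, -0.5]
gripper_width: 0.0854
```

Call:
drive_tool(commands=[[0, 0.85, -1, 0, 0, 0, 1], [0, 0.85, -1, 0, 0, 0, 1], [0, 0.85, -1, 0, 0, 0, 1], [0, 0.85, -1, 0, 0, 0, 1], [0, 0.85, -1, 0, 0, 0, 1], [0, 0.85, -1, 0, 0, 0, 1], [0, 0.85, -1, 0, 0, 0, 1], [0, 0.85, -1, 0, 0, 0, 1]])

```text
time_s: 2.6
tcp_pos: [0.433, -0.0576, 0.3142]
tool_rot: [0.534, 0.464, 0.534, -0.464]
wrist_force: [0.4, -1.1, -0.5]
gripper_width: 0.0856
```

```bash
python3 - <<'E'
from h import *
plan([.603,.2055,.25],7.7)
E
```

```text
t 2.6 tcp [ 0.433  -0.0576  0.3142] q6 1.11 w 0.0856 F [ 0.43 -1.06 -0.47] ty yaw 8.0
turn shares [ 0.051 -0.     0.002] shift shares after turn [ 2.567  8.148 -9.516]
```

Call:
drive_tool(commands=[[0, 0.85, -1, 0.05, 0, 0, 1], [0, 0.85, -1, 0, 0, 0, 1], [0, 0.85, -1, 0, 0, 0, 1], [0, 0.85, -1, 0, 0, 0, 1], [0, 0.85, -1, 0, 0, 0, 1], [0.5, 0.85, -1, 0, 0, 0, 1], [0.5, 0.85, -1, 0, 0, 0, 1], [0.5, 0.85, -1, 0, 0, 0, 1]])

```text
time_s: 3.27
tcp_pos: [0.5747, 0.1635, 0.276]
tool_rot: [0.532, 0.465, 0.533, -0.465]
wrist_force: [0.6, -0.2, -0.6]
gripper_width: 0.0851
```

Call:
drive_tool(commands=[[0.5, 0.8, -0.9, 0, 0, 0, 1], [0.5, 0.55, -0.6, 0, 0, 0, 1], [0, 0, 0, 0, 0, 0, 1], [0, 0, 0, 0, 0, 0, 1]])

```text
time_s: 3.6
tcp_pos: [0.6023, 0.2041, 0.2504]
tool_rot: [0.532, 0.464, 0.533, -0.466]
wrist_force: [0.1, -0.4, -0.0]
gripper_width: 0.085
```

```bash
cat >> h.py <<'E'
def wpix(X):
    """world points -> wrist pixels"""
    t,M,s=tool(); c=cams.calibration('wrist'); K=np.array(c['intrinsics']); H=np.array(c['hand_eye'])
    P=((np.atleast_2d(X)-t)@M-H[:3,3])@H[:3,:3]
    rho=np.hypot(P[:,0],P[:,1]); th=np.arctan2(rho,P[:,2]); k=th/np.maximum(rho,1e-9)
    return np.stack([K[0,0]*k*P[:,0]+K[0,2],K[1,1]*k*P[:,1]+K[1,2]],1)
E
python3 - <<'E'
from h import *
plan([.603,.2055,.25],7.7)
a=np.radians(7.7);A=np.array([[np.cos(a),-np.sin(a)],[np.sin(a),np.cos(a)]])
pt=np.array([[x,y] for x,y in [(-.012,-.012),(.012,-.012),(.012,.012),(-.012,.012)]])@A.T+[.603,.2055]
br=np.array([[x,y] for x,y in [(-.006,-.06),(.006,-.06),(.006,.06),(-.006,.06)]])@A.T+[.603,.2055]
p1=wpix(np.c_[pt,[.135]*4]); p2=wpix(np.c_[br,[.086]*4]); print(p1.round(1),p2.round(1))
im,d=cams.read_camera('wrist')
im=cv2.resize(im,None,fx=1.4,fy=1.4)
for p,c in((p1,(255,0,0)),(p2,(0,255,0))): cv2.polylines(im,[np.round(p*1.4+.2).astype(np.int32)],True,c,1)
save('w1.png',im)
E
```

```text
t 3.6 tcp [0.6023 0.2041 0.2504] q6 1.63 w 0.085 F [ 0.14 -0.41 -0.03] ty yaw 7.77
turn shares [0.011 0.002 0.024] shift shares after turn [ 0.015  0.035 -0.051]
[[269.7 215.4]
 [298.9 215.4]
 [299.4 187.1]
 [269.3 187.1]] [[278.  243.1]
 [289.9 243.1]
 [290.7 122.6]
 [277.6 122.6]]
```

View pics/w1.png

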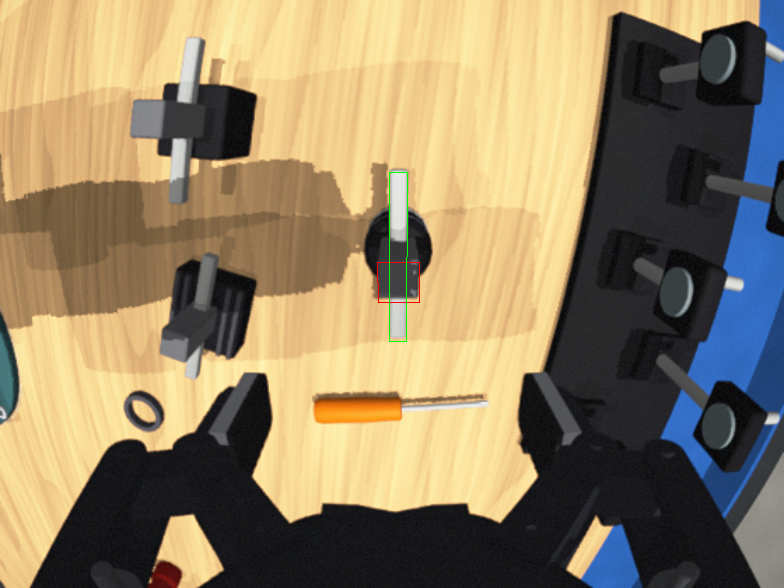

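The wrist view confirms a round barrel around (398,245) under the bar. The predicted post and bar outlines match to within about 1 mm. Next I descend and grip.

Call:
drive_tool(commands=[[1, 0.035, -0.05, 0, 0, 0, 1], [1, 0, 0, 0, 0, 0, 1], [1, 0, 0, 0, 0, 0, 1], [1, 0, 0, 0, 0, 0, 1], [0.8, 0, 0, 0, 0, 0, 1], [0.6, 0, 0, 0, 0, 0, 1], [0.55, 0, 0, 0, 0, 0, 1], [0, 0, 0, 0, 0, 0, 1]])

```text
time_s: 4.32
tcp_pos: [0.602, 0.2037, 0.1016]
tool_rot: [0.532, 0.465, 0.533, -0.466]
wrist_force: [-0.9, -0.5, -0.7]
gripper_width: 0.0856
```

Call:
drive_tool(commands=[[0, 0, 0, 0, 0, 0, -1], [0, 0, 0, 0, 0, 0, -1], [0, 0, 0, 0, 0, 0, -1], [0, 0, 0, 0, 0, 0, -1], [0, 0, 0, 0, 0, 0, -1], [0, 0, 0, 0, 0, 0, -1], [0, 0, 0, 0, 0, 0, -1], [0, 0, 0, 0, 0, 0, -1]], force=50)

```text
time_s: 4.98
tcp_pos: [0.6036, 0.2049, 0.1038]
tool_rot: [0.533, 0.466, 0.532, -0.465]
wrist_force: [0.5, -0.2, 5.8]
gripper_width: 0.0234
```

```bash
python3 - <<'E'
from h import *
plan([.603,.2055,.101],7.7)
E
```

```text
t 4.98 tcp [0.6036 0.2049 0.1038] q6 1.64 w 0.0234 F [ 0.51 -0.18  5.84] ty yaw 7.7
turn shares [-0.001  0.    -0.012] shift shares after turn [ 0.111 -0.022 -0.027]
```

Call:
drive_tool(commands=[[-0.3, 0, 0, 0, 0, 0, -1], [-0.7, 0, 0, 0, 0, 0, -1], [-1, 0, 0, 0, 0, 0, -1], [-1, 0, 0, 0, 0, 0, -1], [-1, 0, 0, 0, 0, 0, -1], [-1, 0, 0, 0, 0, 0, -1], [-1, 0, 0, 0, 0, 0, -1], [-1, 0, 0, 0, 0, 0, -1]])

```text
time_s: 5.65
tcp_pos: [0.6027, 0.2048, 0.2795]
tool_rot: [0.532, 0.465, 0.533, -0.465]
wrist_force: [0.5, -0.3, -3.6]
gripper_width: 0.0231
```

Call:
drive_tool(commands=[[-1, 0, 0, 0, 0, 0, -1], [-1, 0, 0, 0, 0, 0, -1], [-0.5, 0, 0, 0, 0, 0, -1], [0, 0, 0, 0, 0, 0, -1], [0, 0, 0, 0, 0, 0, -1]])

```text
time_s: 6.07
tcp_pos: [0.6033, 0.2049, 0.3404]
tool_rot: [0.533, 0.465, 0.532, -0.465]
wrist_force: [-0.5, 0.3, -4.6]
gripper_width: 0.0233
```

```bash
python3 - <<'E'
from h import *
plan([.52,-.2735,.34],13.8)
im,d=cams.read_camera('wrist'); 
im2,d2,W=pts('top')
a=cv2.resize(im2[140:290,120:320],(560,420))
o=np.zeros((420,800,3),np.uint8); o[:,:400]=im[:,80:480]; o[:,400:]=a[:,:400]; save('lift.png',o)
E
```

```text
t 6.07 tcp [0.6033 0.2049 0.3404] q6 1.64 w 0.0233 F [-0.48  0.32 -4.57] ty yaw 7.7
turn shares [-1.017 -0.    -0.002] shift shares after turn [ 1.4000e-02 -7.8020e+00  1.7789e+01]
```

View pics/lift.png

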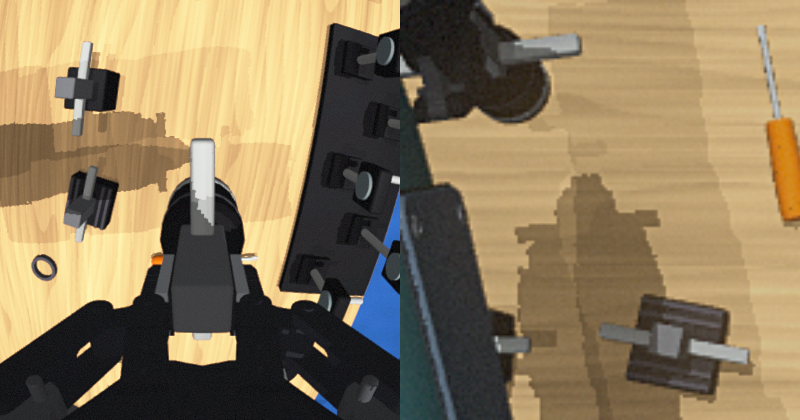

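Both views show the round head held, with its bar aligned. At rest the wrist reads about -4.6 N. Now I carry it over the fork.

Call:
drive_tool(commands=[[0, 0, 0, -0.517, 0, 0, -1], [0, -0.2, 0.4, -0.5, 0, 0, -1], [0, -0.44, 1, 0, 0, 0, -1], [0, -0.44, 1, 0, 0, 0, -1], [0, -0.44, 1, 0, 0, 0, -1], [0, -0.44, 1, 0, 0, 0, -1], [0, -0.44, 1, 0, 0, 0, -1], [0, -0.44, 1, 0, 0, 0, -1]])

```text
time_s: 6.83
tcp_pos: [0.5709, 0.0315, 0.3393]
tool_rot: [0.556, 0.436, 0.557, -0.437]
wrist_force: [0.1, 0.4, -5.0]
gripper_width: 0.0234
```

Call:
drive_tool(commands=[[0, -0.44, 1, 0, 0, 0, -1], [0, -0.44, 1, 0, 0, 0, -1], [0, -0.44, 1, 0, 0, 0, -1], [0, -0.44, 1, 0, 0, 0, -1], [0, -0.44, 1, 0, 0, 0, -1], [0, -0.44, 1, 0, 0, 0, -1], [0, -0.44, 1, 0, 0, 0, -1], [0, -0.44, 1, 0, 0, 0, -1]])

```text
time_s: 7.5
tcp_pos: [0.5332, -0.1836, 0.3394]
tool_rot: [0.556, 0.436, 0.557, -0.436]
wrist_force: [0.4, -0.6, -4.1]
gripper_width: 0.0232
```

Call:
drive_tool(commands=[[0, -0.44, 1, 0, 0, 0, -1], [0, -0.44, 1, 0, 0, 0, -1], [0, -0.44, 0.8, 0, 0, 0, -1], [0, -0.12, 0.4, 0, 0, 0, -1], [0, 0, 0, 0, 0, 0, -1], [0, 0, 0, 0, 0, 0, -1]])

```text
time_s: 8.0
tcp_pos: [0.518, -0.2686, 0.3397]
tool_rot: [0.556, 0.437, 0.557, -0.436]
wrist_force: [0.5, 0.6, -4.4]
gripper_width: 0.0233
```

```bash
python3 - <<'E'
from h import *
plan([.52,-.2735,.29],13.8)
a=np.radians(13.8);A=np.array([[np.cos(a),-np.sin(a)],[np.sin(a),np.cos(a)]])
t,M,s=tool(); c=cams.calibration('wrist'); K=np.array(c['intrinsics']); H=np.array(c['hand_eye'])
im,d=cams.read_camera('wrist')
# fisheye depth -> tool frame points
v,u=np.mgrid[:420,:560]; x=(u-K[0,2])/K[0,0]; y=(v-K[1,2])/K[1,1]; r=np.hypot(x,y); k=np.where(r>0,np.tan(r)/np.maximum(r,1e-9),1)
P=np.stack([x*k*d,y*k*d,d],-1)@H[:3,:3].T+H[:3,3]; W=P@M.T+t; W[d==0]=np.nan; np.save('wr.npy',W); np.save('wrt.npy',P)
up=[[sx*.0285,sy*.044] for sx in(-1,1) for sy in(-1,1)]
p=wpix(np.c_[np.array(up)@A.T+[.52,-.2735],[.197]*4]); print(p.round(1))
for r0 in range(130,230,8): print(r0,P[r0,282].round(4))
im=cv2.resize(im,None,fx=1.4,fy=1.4)
for q in p: cv2.circle(im,tuple(np.round(q*1.4).astype(int)),4,(255,0,0),1)
save('w2.png',im)
E
```

```text
t 8.0 tcp [ 0.518  -0.2686  0.3397] q6 0.71 w 0.0233 F [ 0.51  0.61 -4.37] ty yaw 13.75
turn shares [-0.008 -0.014  0.008] shift shares after turn [1.987 0.029 0.21 ]
[[253.2 244.3]
 [250.3 151.4]
 [313.4 244.2]
 [316.3 151.3]]
130 [ 0.3383 -0.0006 -0.0391]
138 [ 0.0261 -0.0007 -0.0629]
146 [ 0.0174 -0.0007 -0.0601]
154 [ 0.0166 -0.0007 -0.0563]
162 [ 0.0159 -0.0007 -0.0526]
170 [ 0.0178 -0.0007 -0.0483]
178 [ 0.0169 -0.0007 -0.0446]
186 [ 0.0169 -0.0007 -0.0406]
194 [ 0.0169 -0.0007 -0.0366]
202 [ 0.0171 -0.0007 -0.0324]
210 [ 0.0168 -0.0007 -0.0284]
218 [ 0.0157 -0.0007 -0.0246]
226 [ 0.0175 -0.0007 -0.0196]
```

View pics/w2.png

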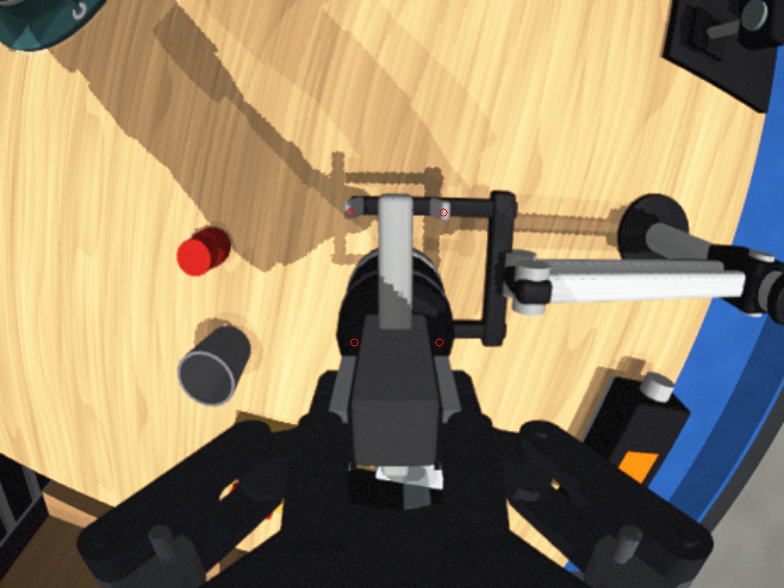

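```bash
python3 - <<'E'
from h import *
W=np.load('wr.npy'); a=np.radians(13.8); A=np.array([[np.cos(a),-np.sin(a)],[np.sin(a),np.cos(a)]])
L=(W[...,:2]-[.52,-.2735])@A   # fork frame guess
z=W[...,2]
for n,m in (('upst',(z>.191)&(z<.203)),('prong',(z>.174)&(z<.187))):
    for lo,hi in ((-.045,-.018),(.018,.045)) if n=='upst' else ((-.018,.018),(.04,.06)):
        k=m&(L[...,0]>lo)&(L[...,0]<hi)&(L[...,1]>.03)&(L[...,1]<.06); q=L[k]
        if len(q): print(n,len(q),q.mean(0).round(4),np.percentile(q[:,0],[2,98]).round(4),np.percentile(q[:,1],[2,98]).round(4),np.median(z[k]).round(4))
E
```

```text
upst 111 [-0.0293  0.0456] [-0.0328 -0.026 ] [0.0404 0.0508] 0.1964
upst 113 [0.0286 0.0447] [0.0249 0.0324] [0.0394 0.0498] 0.1961
prong 195 [0.0023 0.045 ] [-0.0179  0.0177] [0.0392 0.0503] 0.1802
prong 290 [0.0501 0.044 ] [0.0406 0.0594] [0.0376 0.0499] 0.1804
```

Call:
drive_tool(commands=[[0, 0.03, 0.17, 0, 0, 0, -1], [0.6, 0, 0, 0, 0, 0, -1], [0.8, 0, 0, 0, 0, 0, -1], [0.8, 0, 0, 0, 0, 0, -1], [0.8, 0, 0, 0, 0, 0, -1], [0.8, 0, 0, 0, 0, 0, -1], [0.5, 0, 0, 0, 0, 0, -1], [0.2, 0, 0, 0, 0, 0, -1]])

```text
time_s: 8.72
tcp_pos: [0.5197, -0.2715, 0.2262]
tool_rot: [0.556, 0.436, 0.558, -0.436]
wrist_force: [-0.6, -0.2, -4.9]
gripper_width: 0.0233
```

Call:
drive_tool(commands=[[0.2, 0, 0, 0, 0, 0, -1], [0.1, 0, 0, 0, 0, 0, -1], [0, 0, 0, 0, 0, 0, -1], [0, 0, 0, 0, 0, 0, -1]])

```text
time_s: 9.05
tcp_pos: [0.5203, -0.2728, 0.2212]
tool_rot: [0.557, 0.436, 0.556, -0.436]
wrist_force: [0.2, -0.3, -4.1]
gripper_width: 0.0232
```

```bash
python3 - <<'E'
from h import *
plan([.5202,-.2727,.209],13.8)
im,d=cams.read_camera('wrist'); im2,d2,W=pts('scene')
o=np.zeros((420,800,3),np.uint8); o[:,:400]=im[:,80:480]; o[:,400:]=cv2.resize(im2[110:240,100:224],(400,420)); save('fork.png',o)
E
```

```text
t 9.05 tcp [ 0.5203 -0.2728  0.2212] q6 0.71 w 0.0232 F [ 0.19 -0.32 -4.09] ty yaw 13.81
turn shares [ 0.001  0.007 -0.006] shift shares after turn [ 0.487 -0.001 -0.006]
```

View pics/fork.png

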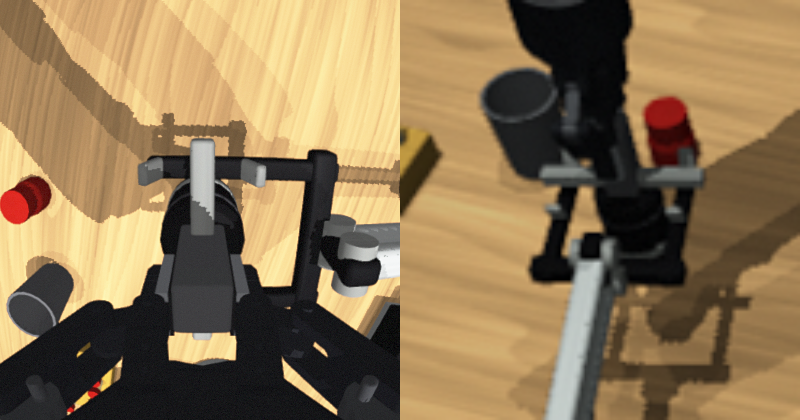

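The bar at (203,150) lies midway between the upstands at (150,172) and (260,175), and the barrel is between the prongs. I'll lower it slowly.

Call:
drive_tool(commands=[[0.1, 0, 0, 0, 0, 0, -1], [0.1, 0, 0, 0, 0, 0, -1], [0.1, 0, 0, 0, 0, 0, -1], [0.1, 0, 0, 0, 0, 0, -1], [0.1, 0, 0, 0, 0, 0, -1], [0.1, 0, 0, 0, 0, 0, -1], [0.1, 0, 0, 0, 0, 0, -1], [0.1, 0, 0, 0, 0, 0, -1]])

```text
time_s: 9.82
tcp_pos: [0.5199, -0.2728, 0.2003]
tool_rot: [0.556, 0.436, 0.556, -0.436]
wrist_force: [-1.4, -0.5, -0.6]
gripper_width: 0.0233
```

Call:
drive_tool(commands=[[0.1, 0, 0, 0, 0, 0, -1], [0.1, 0, 0, 0, 0, 0, -1], [0.1, 0, 0, 0, 0, 0, -1], [0.1, 0, 0, 0, 0, 0, -1], [0.1, 0, 0, 0, 0, 0, -1], [0.1, 0, 0, 0, 0, 0, -1], [0.1, 0, 0, 0, 0, 0, -1], [0.1, 0, 0, 0, 0, 0, -1]])

```text
time_s: 10.48
tcp_pos: [0.52, -0.2728, 0.1804]
tool_rot: [0.557, 0.436, 0.556, -0.436]
wrist_force: [-1.8, 0.1, -0.7]
gripper_width: 0.0234
```

Call:
drive_tool(commands=[[0.1, 0, 0, 0, 0, 0, -1], [0.1, 0, 0, 0, 0, 0, -1], [0.1, 0, 0, 0, 0, 0, -1], [0.1, 0, 0, 0, 0, 0, -1], [0, 0, 0, 0, 0, 0, -1], [0, 0, 0, 0, 0, 0, -1]])

```text
time_s: 10.98
tcp_pos: [0.5202, -0.2727, 0.1705]
tool_rot: [0.557, 0.436, 0.556, -0.436]
wrist_force: [3.2, 0.4, -1.0]
gripper_width: 0.0236
```

```bash
cat >> h.py <<'E'
def force(n=6):
    F=[]
    for _ in range(n): cams.read_camera('scene'); F.append(telemetry.sense()['wrist_force'])
    F=np.array(F); print('F',F.mean(0).round(2),F.std(0).round(2))
E
python3 - <<'E'
from h import *
force(); plan([.5202,-.2727,.165],13.8)
E
```

```text
F [ 2.42  0.72 -0.19] [0.6  0.34 0.69]
t 11.28 tcp [ 0.5201 -0.2728  0.1706] q6 0.71 w 0.0234 F [ 1.96  0.4  -0.45] ty yaw 13.8
turn shares [-0.     0.001 -0.002] shift shares after turn [ 0.226  0.006 -0.002]
```

Call:
drive_tool(commands=[[0.06, 0.03, 0, 0, 0, 0, -1], [0.06, 0.03, 0, 0, 0, 0, -1], [0.06, 0.02, 0, 0, 0, 0, -1], [0.04, 0, 0, 0, 0, 0, -1], [0, 0, 0, 0, 0, 0, -1], [0, 0, 0, 0, 0, 0, -1], [0, 0, 0, 0, 0, 0, -1], [0, 0, 0, 0, 0, 0, -1]])

```text
time_s: 11.95
tcp_pos: [0.5219, -0.2723, 0.165]
tool_rot: [0.556, 0.436, 0.556, -0.436]
wrist_force: [-1.9, 0.5, 0.0]
gripper_width: 0.0236
```

```bash
python3 - <<'E'
from h import *
force(10); plan([.5202,-.2727,.165],13.8)
E
```

```text
F [-2.63 -0.09 -0.45] [0.47 0.46 0.61]
t 12.45 tcp [ 0.5219 -0.2723  0.165 ] q6 0.71 w 0.0235 F [-2.69  0.38 -1.05] ty yaw 13.8
turn shares [-0.    -0.001  0.   ] shift shares after turn [ 0.001 -0.07   0.001]
```

Call:
drive_tool(commands=[[0, -0.04, 0, 0, 0, 0, -1], [0, 0, 0, 0, 0, 0, -1], [0, 0, 0, 0, 0, 0, -1]])

```text
time_s: 12.7
tcp_pos: [0.5214, -0.2725, 0.1652]
tool_rot: [0.557, 0.437, 0.556, -0.436]
wrist_force: [1.6, 2.2, 1.1]
gripper_width: 0.0233
```

```bash
python3 - <<'E'
from h import *
force(30); plan([.5202,-.2727,.165],13.8)
E
```

```text
F [3.63 0.52 1.29] [0.53 0.82 0.51]
t 14.2 tcp [ 0.5209 -0.2725  0.1651] q6 0.71 w 0.0234 F [ 4.57 -1.34  2.26] ty yaw 13.8
turn shares [0.    0.001 0.001] shift shares after turn [ 0.002 -0.029 -0.001]
```

Call:
drive_tool(commands=[[0, 0.02, 0, 0, 0, 0, -1], [0, 0, 0, 0, 0, 0, -1], [0, 0, 0, 0, 0, 0, -1], [0, 0, 0, 0, 0, 0, -1]], force=20)

```text
time_s: 14.53
tcp_pos: [0.5211, -0.2724, 0.1649]
tool_rot: [0.556, 0.436, 0.557, -0.437]
wrist_force: [0.3, -1.7, 1.3]
gripper_width: 0.0242
```

```bash
python3 - <<'E'
from h import *
force(16); plan([.5202,-.2727,.165],13.8)
E
```

```text
F [-2.19 -1.3   0.07] [0.52 0.65 0.5 ]
t 15.33 tcp [ 0.5214 -0.2723  0.165 ] q6 0.71 w 0.0234 F [-3.03 -0.1  -0.62] ty yaw 13.8
turn shares [ 0.001 -0.002  0.001] shift shares after turn [-0.    -0.05   0.005]
```

Wrist Fz is about 0 and the fork is about 44 mm down, so the arm carries the weight. I'll open in small steps.

Call:
drive_tool(commands=[[0, 0, 0, 0, 0, 0, -0.42], [0, 0, 0, 0, 0, 0, -0.4], [0, 0, 0, 0, 0, 0, -0.37], [0, 0, 0, 0, 0, 0, -0.34], [0, 0, 0, 0, 0, 0, -0.3], [0, 0, 0, 0, 0, 0, -0.25]])

```text
time_s: 15.83
tcp_pos: [0.5215, -0.2724, 0.165]
tool_rot: [0.556, 0.436, 0.556, -0.436]
wrist_force: [0.4, 0.0, -0.5]
gripper_width: 0.0324
```

```bash
cat > chk.py <<'E'
from h import *
import sys
force(4); plan([.5202,-.2727,.165],13.8)
t,M,s=tool(); c=cams.calibration('wrist'); K=np.array(c['intrinsics']); H=np.array(c['hand_eye'])
im,d=cams.read_camera('wrist')
v,u=np.mgrid[:420,:560]; x=(u-K[0,2])/K[0,0]; y=(v-K[1,2])/K[1,1]; r=np.hypot(x,y); k=np.where(r>0,np.tan(r)/np.maximum(r,1e-9),1)
W=(np.stack([x*k*d,y*k*d,d],-1)@H[:3,:3].T+H[:3,3])@M.T+t; W[d==0]=np.nan
print('bar top z',[W[q,282,2].round(4) for q in range(142,215,6)])
a=np.radians(13.8); L=(W[...,:2]-[.5195,-.2729])@np.array([[np.cos(a),-np.sin(a)],[np.sin(a),np.cos(a)]])
for lo,hi in ((.015,.02),(.045,.06)):
    m=(L[...,0]>lo)&(L[...,0]<hi)&(L[...,1]>.038)&(L[...,1]<.05)&(W[...,2]>.07)&(W[...,2]<.2); print('prong z',m.sum(),np.median(W[...,2][m]))
save(sys.argv[1],cv2.resize(im,None,fx=1.4,fy=1.4))
E
python3 chk.py w3.png
```

```text
F [-0.23 -0.05  0.02] [0.37 0.26 0.35]
t 16.03 tcp [ 0.5214 -0.2724  0.165 ] q6 0.71 w 0.032 F [-0.08 -0.16  0.51] ty yaw 13.8
turn shares [-0.001 -0.    -0.001] shift shares after turn [ 0.002 -0.051 -0.   ]
bar top z [np.float64(0.1489), np.float64(0.1476), np.float64(0.1479), np.float64(0.1488), np.float64(0.1483), np.float64(0.1481), np.float64(0.1479), np.float64(0.1489), np.float64(0.1479), np.float64(0.1485), np.float64(0.1483), np.float64(0.148), np.float64(0.1473)]
prong z 238 0.1359058137935569
prong z 621 0.13586188959376688
```

View pics/w3.png

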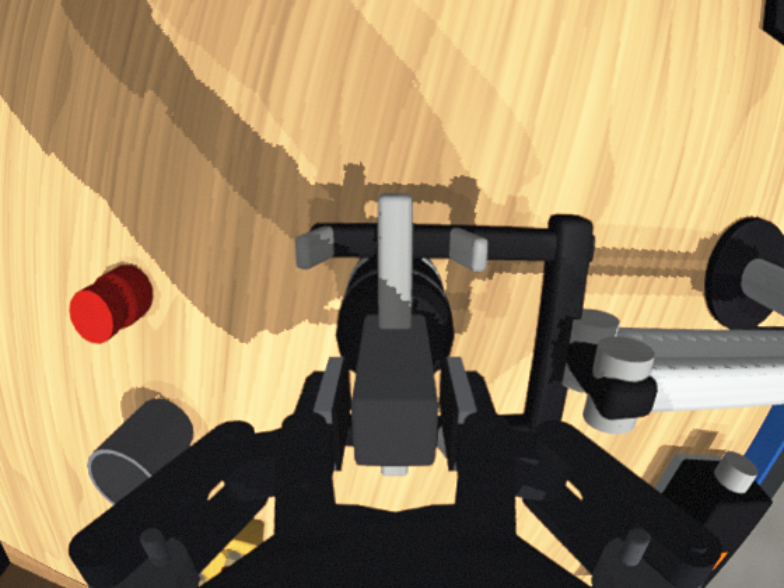

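The fingers are clear on both sides of the post (gaps at about (345,400) and (445,400)), and the bar is on the seats with no drift. Next I retreat straight up.

Call:
drive_tool(commands=[[0, 0, 0, 0, 0, 0, -0.1], [0, 0, 0, 0, 0, 0, -0.1], [-0.2, 0, 0, 0, 0, 0, -0.1], [-0.4, 0, 0, 0, 0, 0, -0.1], [-0.6, 0, 0, 0, 0, 0, -0.1], [-0.8, 0, 0, 0, 0, 0, -0.1], [-1, 0, 0, 0, 0, 0, -0.1], [-1, 0, 0, 0, 0, 0, -0.1]])

```text
time_s: 16.75
tcp_pos: [0.5212, -0.2722, 0.267]
tool_rot: [0.557, 0.436, 0.556, -0.436]
wrist_force: [0.8, -0.8, -0.8]
gripper_width: 0.0388
```

Call:
drive_tool(commands=[[-0.6, 0, 0, 0, 0, 0, -0.1], [0, 0, 0, 0, 0, 0, -0.1], [0, 0, 0, 0, 0, 0, -0.1], [0, 0, 0, 0, 0, 0, -0.1], [0, 0, 0, 0, 0, 0, -0.1], [0, 0, 0, 0, 0, 0, -0.1]])

```text
time_s: 17.25
tcp_pos: [0.5212, -0.2722, 0.2793]
tool_rot: [0.556, 0.436, 0.557, -0.436]
wrist_force: [-0.7, -0.7, -0.9]
gripper_width: 0.0384
```

```bash
python3 chk.py w4.png
```

```text
F [-0.01  0.12 -0.3 ] [0.39 0.4  0.31]
t 17.45 tcp [ 0.5213 -0.2723  0.2797] q6 0.71 w 0.0384 F [ 0.65  0.63 -0.22] ty yaw 13.8
turn shares [-0.    -0.004  0.003] shift shares after turn [ 4.59e+00 -4.80e-02  3.00e-03]
bar top z [np.float64(0.148), np.float64(0.1474), np.float64(0.1478), np.float64(0.1473), np.float64(0.1475), np.float64(0.148), np.float64(0.1481), np.float64(0.1591), np.float64(0.1778), np.float64(0.1931), np.float64(0.198), np.float64(0.1962), np.float64(0.1973)]
prong z 73 0.1357665263936709
prong z 228 0.1358581803994284
```

View pics/w4.png

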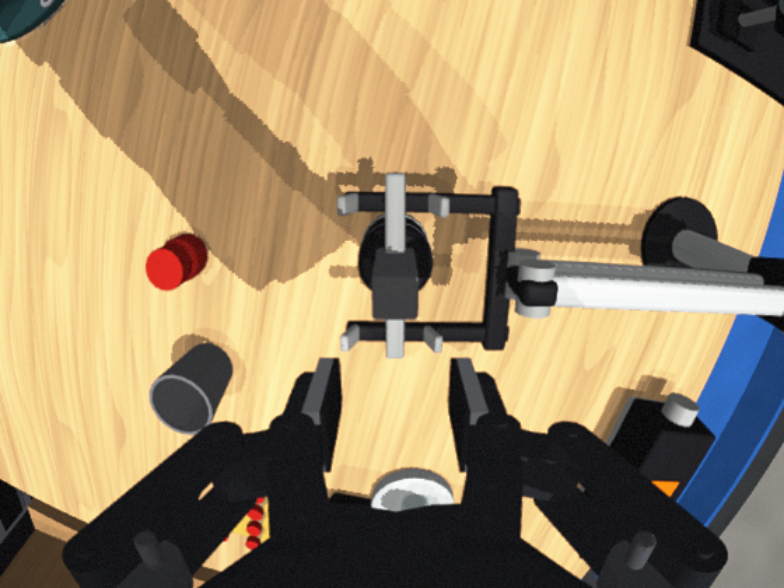

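The head hangs upright with its bar (395,175 to 395,355) on both seats between the upstands. The gripper is clear and the fork is steady at z = 0.136, so I'll hand it in.

```bash
python3 -c "
from station import ticket; print(ticket.finish_job())"
```

```text
the job is handed in; nothing more can be done
None
```

The round head is hanging in the fork and the job is handed in at about 17.5 s on the robot's clock; no verdict was reported. I picked it up by its post, lowered it slowly onto the seats, held it while the arm sank about 44 mm (roughly 0.2 rad), then let go in small steps and pulled straight up.

**Last checks:**
- **Position:** the bar lies on both seats, with its top at z = 0.148 m and the seats at 0.136 m. The head is upright and centred to within a few millimetres.
- **Steadiness:** neither height changed by more than 1 mm between letting go and the last look about 1.4 s later.
- **Clearance:** the gripper is about 11 cm above its release height, touching nothing.

**What disagreed:** while I still held the head resting in the fork, the wrist force sideways swung between -2.6 and +3.6 N, and the vertical reading between -0.45 and +1.3 N. I put this down to the bar sticking and slipping on the seats. It meant the force only roughly confirmed the balance point; the lack of drift after release confirmed it.

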